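# Turn a stacked parts bin half round and nest it home

## Task

The blue parts bin stands stacked on the grey one that is screwed to the bench. Lift it off by its knob, turn it half round so that the two orange ends are on the same side, and nest it in the grey bin: lower it and press it down until it sits firmly on the rubber buffers inside, leaning on it with about 18 N for half a second but never letting the bins bear on each other, sideways or down, with more than 32 N in all; then let go of it. Do not disturb the jar, the tester, the terminal strip or the yellow screwdriver.

Things in the scene. Friction and masses are not known exactly. Their poses are not given: they have to be found in the camera images.
- upper_bin: Loose blue parts bin, 118 x 67 x 50 mm (88 mm wide over its ribs), 0.14 to 0.28 kg. Origin: centre of its underside; x along its length towards its orange end wall, z up. Its end walls slope: 104 mm apart outside at the underside, 118 mm at the rim. It starts stacked on the lower bin the other way round (x axes opposed, within 0.02 rad), origin 52 mm above the lower bin's.
- lower_bin: Grey bin screwed to the bench, 140 x 98 x 60 mm (182 mm long over its mounting lugs, 4 mm high). Origin: centre of its underside, on the bench; x along its length towards its orange end wall, z up. Cavity 124 x 76 mm, open at the top. The upper bin goes in (nests) only when both x axes point the same way; the other way its ribs stand on the wall tops (stacks).
- upper_knob (a point): Grip point on the upper bin's black square knob, 24 x 24 mm, faces square to the bin's x and y (grip it across either), standing at the bin's centre from 57 to 91 mm above its underside; this point is 78 mm above it.
- upper_rib (a point): Foot of one of the four upright ribs on the upper bin's long sides, at x = +40 and x = -15 mm on both sides (this one at x = 40, y = 40, z = 8 mm in the bin's frame). Ribs are 14 mm wide, reach out to y = +-44 mm, and have round feet (radius 7 mm) whose lowest point is 8 mm above the underside.
- lower_slot (a point): Mouth of one of the four slots in the lower bin's long walls, at x = +40 and x = -15 mm on both sides (this one at x = 40, y = 42, z = 60 mm in its frame). Slots are 18 mm wide, 45 mm deep, open at the top and towards the cavity, and reach out to y = +-46 mm.
- plunger_hole (a point): One of two spring plungers, in the middle of the lower bin's end walls, 45 mm above the bench. They rub on the upper bin's sloping ends over about the last 7 to 19 mm of its way down and drag with some 3 to 8 N, so it must be pushed down and stays where it is let go.
- seat_low (a point): Lowest setting of the tops of four rubber buffers inside the lower bin (12 mm above its underside). They stand on one height screw set anywhere from 0 to 12 mm above this point; the setting is not reported and must be felt. The upper bin's underside sits on them when home (12 to 24 mm above the lower bin's). They give about 1 mm per 12 N: a steadily rising force shows it is home.
- upper_orange_end (a point): Middle of the top edge of the upper bin's orange end wall (x = +58, z = 50 mm in its frame).
- lower_orange_end (a point): Middle of the top of the lower bin's orange end wall (x = +66, z = 60 mm in its frame).
- flux_jar: Bystander: dark jar with a white lid, 43 mm across, 54 mm high, standing. Origin: centre of the underside.
- component_tester: Bystander: cream component tester, 61 x 92 x 31 mm, lying flat. Origin: centre of the underside.
- terminal_block: Bystander: white strip of screw terminals, 20 x 48 x 13 mm. Origin: centre of the underside.
- screwdriver_yellow: Bystander: yellow and black screwdriver, 30 x 175 x 30 mm, lying along y. Origin: centre of the underside.
Mind the look-alikes: they are no part of the job. Of the things that look like the upper_bin, the larger one is meant.

How it is judged:
By the outcome, as a careful person would: the job done as asked, in the order asked, and still so for the second after the job is handed in, with the robot touching nothing.
It also fails if it takes over 67 s, if anything falls off the work surface, if the arm or the gripper's body presses on something with over 40 N, if the wrist force passes 120 N, or if a joint passes its speed limit or range.

## Robot

A 6-joint arm with a two-finger parallel gripper is mounted at the origin on a cart in front of the work surface, level with it; the furniture and walls round the work are solid. World frame = base frame: x ahead of the robot, y to its left, z up, the work surface at z = 0. Lengths are in m, angles in rad, forces in N, time in s.
With the tool pointing down it reaches from about 0.425 to 0.95 m from the base axis. Payload 14.7 kg.
Tool frame: the origin (TCP) lies between the finger pads; the fingertips stand ctrl.tcp_to_tips ahead of it and the grasp point (between the pads) lies 5 mm behind it (ctrl.tcp_to_tips is the distance from the TCP to the fingertips, in m); z points along the fingers, y is the line along which they close (so a half turn about z gives the same grasp; the last joint's range is limited). The gripper opens to 85 mm and grips with 20 to 120 N. Pads are 22 mm wide; open, the fingers measure 114 mm over their backs; the gripper's body (76 mm by 85 mm) begins 54 mm behind the grasp point. The pads swing forward as they close: fully open they stand 13 mm farther back than shut.
Start: joints at [1.188, 0.48, 1.596, -0, 1.065, -0.047], TCP at [0.214, 0.614, 0.213] pointing down, gripper open.
Joint ranges: [-2.75, 2.75], [-0.82, 2.05], [0.23, 2.67], [-1.56, 4.7], [0.09, 2.69], [-2.92, 2.92]. Speed limits (rad/s): [1.89, 1.89, 2.39, 3.01, 3.01, 3.01].

## Interface

Orientations are given as a unit quaternion [x, y, z, w].
In Python, from station import ctrl, viewer gives the robot as it stands. The module is installed in compiled form; this text tells all that it offers.
- The arm moves only by the tool move_arm, never from a script. Its argument "plan" is one flat list of numbers, 7 for each row, row after row: the shift along the tool's x, y, z normalised to -1 to 1, where 1 is 0.05 m, then the turn, a rotation vector about the tool's x, y, z normalised to -1 to 1, where 1 is 0.12 rad, then the closure, from 0 (fully open) to 1 (shut). A call has 1 to 8 rows; each row shifts and turns the commanded pose from where the row before left it, along the tool's axes as they then stand; what a row does not reach is not made up. A row lasts 1/8 s, in which the tool goes at most 62.5 mm and 10.7 degrees, less where a joint would pass 70% of its speed; a pose out of reach is approached as far as the arm can. A call with a number of a shift or a turn outside -1 to 1 is refused whole. A call with a gripper value outside its range is refused whole. The fingers move at their own pace and stop on an object; "newtons" is the grip in N (left out, the last holds). Time passes only in rows, so rows that do not move let the fingers close. It gives the time, the measured TCP pose, the force, the opening and the grip force at its end, in the units of the state.
- ctrl.state(): the state, without advancing time (a new reading comes with each control period).
- viewer.snapshot(name): name is "scene" or "top" or "wrist"; returns a dict with "frame" (480x640x3 uint8, red, green, blue), "depth" (480x640 float32, m along the optical axis (not along the pixel's ray), 0 where there is no reading), "fov_y" (degrees; the focal length in pixels is half the picture's height over the tangent of half this angle, whatever the lens; pixels are square), "cx", "cy" (the principal point, pixels), "T" (4x4, takes a point from camera to world coordinates); the wrist camera has in their place "mount" (4x4, takes a point from camera to tool coordinates, whose origin is the TCP and whose axes are the flange's). Camera axes: x right, y down, z forward; pixel columns grow to the right and rows downward; lengths in m; the calibration is good to about 2 mm. A picture is of the moment at which its call begins: read the wrist's pose just before it.
- ctrl.finish_job(): hands the job in; it is judged then, once.
The state is a dict: "time_s": time; "qpos": joint angles; "qvel": joint speeds; "tau": joint torques, N m; "position": TCP position; "ee_rot": TCP orientation; "ft_force": force on the tool from outside, world axes, zero at the start; "ft_torque": the same for the moment, N m; "grip_width": finger opening in m; "gripper_force": force on a finger pad.
Only numpy, scipy, OpenCV 4.12 (cv2) and the standard library are available. Lean on these libraries where they do the work, as an engineer would, in place of code of your own. Each camera call takes 0.05 s, during which the arm holds its last target. There are 200 camera calls.

## Working session

There is one attempt and no reset: what is moved stays moved. The work goes in short steps, Python scripts to look and compute and a tool call to move; the robot and the scene stay as the last step left them, time stands still between calls to the robot, and variables do not carry over. Pictures are saved under pics/ and viewed, at most 10 in all, crops included, and the job is handed in when it is done.

Besides the shell and the picture viewer there is one more tool, called as name(argument=value, ...), one argument or row to a line, values as JSON. move_arm: Moves the arm, as the interface text tells. Its arguments: {"type":"object","properties":{"plan":{"type":"array","items":{"type":"number","minimum":-1,"maximum":1}},"newtons":{"type":"number"}},"required":["plan"]}

```bash
mkdir -p pics; cat > h.py <<'E'
import numpy as np, cv2
from station import ctrl, viewer
from scipy.spatial.transform import Rotation as R
def snap(n):
    s=ctrl.state(); d=viewer.snapshot(n)
    if n=='wrist':
        T=np.eye(4);T[:3,:3]=R.from_quat(s['ee_rot']).as_matrix();T[:3,3]=s['position'];d['T']=T@np.array(d['mount'])
    return d
def save(d,f): cv2.imwrite('pics/'+f,cv2.cvtColor(d['frame'],cv2.COLOR_RGB2BGR))
def pts(d):
    f=240/np.tan(np.radians(d['fov_y'])/2); v,u=np.mgrid[:480,:640]; z=d['depth']
    p=np.stack([(u-d['cx'])/f*z,(v-d['cy'])/f*z,z],-1); return p@d['T'][:3,:3].T+d['T'][:3,3]
def ray(d,u,v,z):
    f=240/np.tan(np.radians(d['fov_y'])/2); r=d['T'][:3,:3]@np.array([(u-d['cx'])/f,(v-d['cy'])/f,1]); o=d['T'][:3,3]
    return o+r*(z-o[2])/r[2]
E
python3 - <<'E'
from h import *
s=ctrl.state(); print(s, ctrl.tcp_to_tips)
for n in('top','scene'):
    d=snap(n); save(d,n+'0.png'); print(n,d['fov_y'],d['cx'],d['cy'],np.round(d['T'],3).tolist())
E
```

```text
{'time_s': 0.0, 'qpos': array([ 1.18843621e+00,  4.80847928e-01,  1.59688686e+00,  2.00609682e-05,
        1.06507560e+00, -4.66275590e-02]), 'qvel': array([ 0.00054809, -0.00117793,  0.00111615,  0.00025508, -0.0006275 ,
        0.00094188]), 'tau': array([-3.00845320e-03, -9.50658703e+01, -4.30201471e+01, -1.51683785e-04,
        1.16624011e-02, -2.30039177e-05]), 'position': array([0.2139775 , 0.61330861, 0.21275711]), 'ee_rot': array([ 1.67083769e-01,  9.85942515e-01, -5.93047588e-04, -1.38170130e-04]), 'ft_force': array([-0.17134539, -0.59462219,  0.18650414]), 'ft_torque': array([ 0.00341225, -0.04564768,  0.01263938]), 'gripper_force': 0.0, 'grip_width': 0.08536802961635817} 0.014
top 57.17097545051473 324.35648240565575 235.55070881125104 [[-0.011, -0.981, 0.193, 0.347], [-1.0, 0.007, -0.026, 0.003], [0.024, -0.193, -0.981, 1.231], [0.0, 0.0, 0.0, 1.0]]
scene 56.95879672465884 321.82907689479396 241.77864699592854 [[0.892, -0.236, 0.386, 0.169], [-0.452, -0.467, 0.76, -0.747], [0.001, -0.852, -0.523, 0.626], [0.0, 0.0, 0.0, 1.0]]
```

View pics/top0.png

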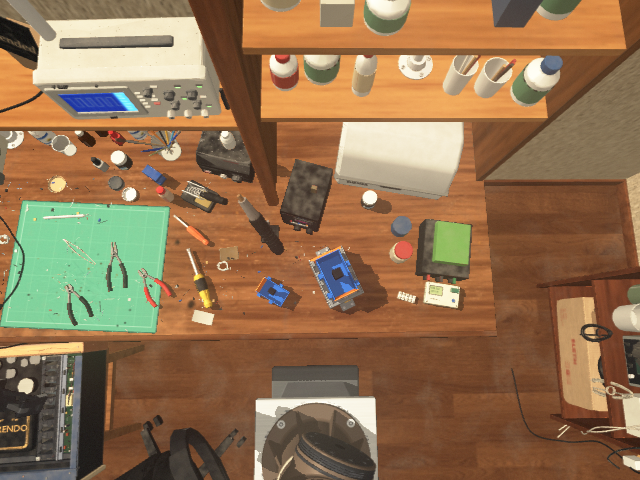

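View pics/scene0.png

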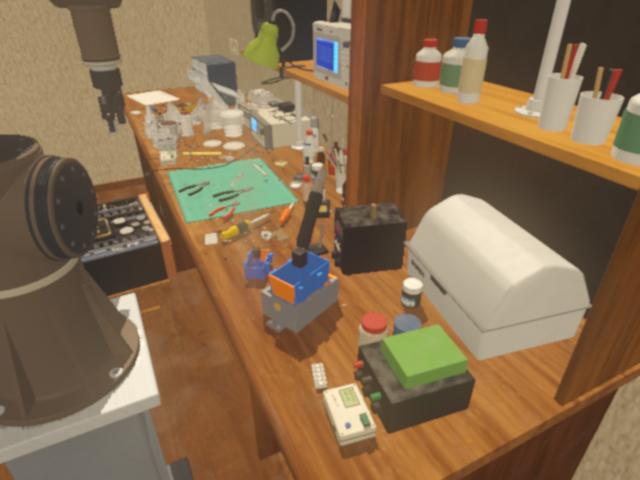

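The top view shows the stacked bins at about (335,276), with the black knob at (337,273) and a small blue decoy at (272,291). The scene view shows the upper bin's orange end towards the robot at (285,290), and a tall iron and stand beyond the bin. Next I'll measure.

```bash
cat > m.py <<'E'
from h import *
d=snap('top'); P=pts(d); h=cv2.cvtColor(d['frame'],cv2.COLOR_RGB2HSV)
x0,x1,y0,y1=295,375,235,320
m=np.zeros((480,640),bool); m[y0:y1,x0:x1]=1
blue=m&(h[...,0]>100)&(h[...,0]<125)&(h[...,1]>120)&(h[...,2]>60)
org=m&(h[...,0]>5)&(h[...,0]<16)&(h[...,1]>190)&(h[...,2]>160)
blk=m&(h[...,2]<55)&(P[...,2]>.12)
for n,k in(('blue',blue),('org',org)):
    nn,l,st,c=cv2.connectedComponentsWithStats(k.astype(np.uint8))
    for i in range(1,nn):
        if st[i,4]>15:
            q=P[l==i]; print(n,st[i],c[i].round(1),np.median(q,0).round(4),np.percentile(q[:,2],[5,50,95]).round(3))
print('knob',blk.sum(),np.median(P[blk],0),P[blk].mean(0))
hi=m&(P[...,2]>.075)&(P[...,2]<.12); hi=hi&blue
r=cv2.minAreaRect((P[hi][:,:2]*1000).astype(np.float32)); print('rect',r)
t=m&(P[...,2]>.13); print('top>.13',t.sum(),P[t].min(0),P[t].max(0),P[t].mean(0))
# tall obstacles near: points z>.1
for zz in(.06,.12,.2,.3):
    q=P[(P[...,2]>zz)&(P[...,0]>.3)&(P[...,0]<.8)&(abs(P[...,1])<.3)]
    H=np.histogram2d(q[:,0],q[:,1],bins=[np.arange(.3,.81,.05),np.arange(-.3,.31,.05)])[0]; print(zz);print(H.astype(int))
c=cv2.resize(d['frame'][225:330,240:380],None,fx=5,fy=5,interpolation=cv2.INTER_CUBIC)
cv2.imwrite('pics/c1.png',c[...,::-1])
E
python3 m.py
```

```text
blue [316 250  44  50 918] [336.  275.9] [ 0.4638 -0.056   0.0578] [0.053 0.058 0.103]
knob 0 [nan nan nan] [nan nan nan]
rect ((469.3614196777344, -55.17782211303711), (112.42330932617188, 87.16983795166016), 24.689714431762695)
top>.13 126 [ 0.34724527 -0.07021856  0.13003583] [0.48142107 0.00331606 1.23071562] [ 0.44060127 -0.04298367  0.38455611]
0.06
[[   0    0    0    0    0    0 1240    0    0    0    0    0]
 [   0    0    0    0   15   13    0    0    0    0    0    0]
 [   0    0    0   80  104  100    0    0   35    0    0    0]
 [  86    0    0   19  187  126    8    0    0    0    0    0]
 [ 159  198    0    0   98  123   10   50   62    0    0    0]
 [  62   35    0    0    0    8   12   31  352   29    0    0]
 [   4    0    0    0    0  165  462  262   94  226   15    0]
 [  55    4    0    0    0  247  365  184 4597    1   63  115]
 [ 754  753  662  560  410  525  560  291  838   33   10    8]
 [2793 2080 2104 2660 2898 2234 1741 1662 1241  763 2016 1946]]
0.12
[[   0    0    0    0    0    0 1240    0    0    0    0    0]
 [   0    0    0    0    0    0    0    0  
[... 1212 characters left out ...]
  0    0    0]
 [   0    0    0    0    0    0    0    0    0    0    0    0]
 [   0    0    0    0    0    0    0    0    0    0    0    0]
 [   0    0    0    0    0    0    0    0    0    0    0    0]
 [   0    0    0    0    0    0    0    0    0    0    0    0]
 [   0    0    0    0    0    0    0    0    0    0    0    0]
 [   0    0    0    0    0    0    0    0    0    0    0    0]
 [   0    0    0    0    0    0    0    0 4174    0    0    0]
 [ 171  184  195  199  202  204  206  218  729    0    0    0]
 [2349 1632 1641 2163 2478 2228 1663 1660 1049  538 1631 1642]]
  return _methods._mean(a, axis=axis, dtype=dtype,
  ret = um.true_divide(
m.py:13: RuntimeWarning: Mean of empty slice.
  print('knob',blk.sum(),np.median(P[blk],0),P[blk].mean(0))
```

View pics/c1.png

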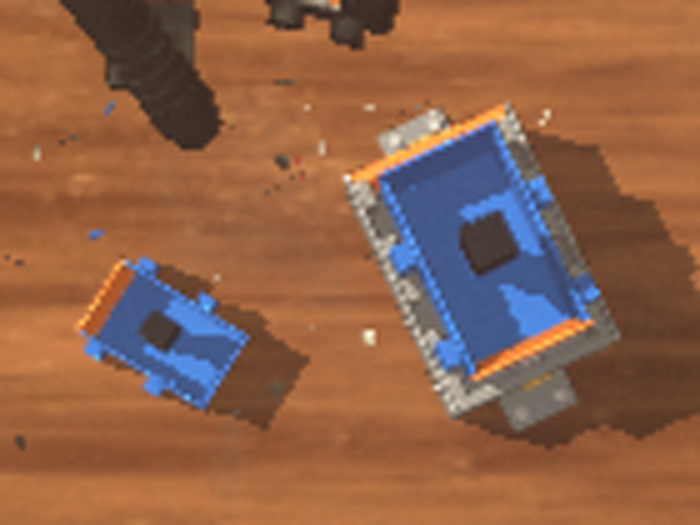

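The crop shows the upper bin's orange end at (530,350), facing the robot, and the lower bin's orange end at (430,145), on the far side. The yaw is about 24.7°. Next I'll move above the bins.

move_arm(
  plan=[-0.745,-0.57,-0.22,0,0,0,0,-0.745,-0.57,-0.22,0,0,0,0,-0.745,-0.57,-0.22,0,0,0,0,-0.745,-0.57,-0.22,0,0,0,0,-0.745,-0.57,-0.22,0,0,0,0,-0.745,-0.57,-0.22,0,0,0,0,-0.745,-0.57,-0.22,0,0,0,0,-0.745,-0.57,-0.22,0,0,0,0],
)

```text
time_s: 1.15
position: [0.4209, 0.2988, 0.3017]
ee_rot: [0.167, 0.986, -0.0, -0.0]
ft_force: [0.7, -0.3, -0.7]
grip_width: 0.0852
gripper_force: 0.0
```

move_arm(
  plan=[-0.39,-0.81,0,0,0,0,0,-0.39,-0.81,0,0,0,0,-0.39,-0.81,0,0,0,0,-0.39,-0.81,0,0,0,0,-0.39,-0.81,0,0,0,0,-0.39,-0.81,0,0,0,0,-0.39,-0.81,0,0,0,0,-0.39,-0.81,0,0,0,0],
)

```text
out of range
```

move_arm(
  plan=[0,0,0,0,0,1,0,0,0,0,0,0,1,0,0,0,0,0,0,1,0,0,0,0,0,0,1,0,0,0,0,0,0,1,0,0,0,0,0,0,1,0,0,0,0,0,0,1,0,0,0,0,0,0,1,0],
)

```text
time_s: 2.15
position: [0.4203, 0.3001, 0.3012]
ee_rot: [0.605, 0.796, -0.0, -0.0]
ft_force: [-0.5, 0.3, -1.2]
grip_width: 0.0851
gripper_force: 0.0
```

move_arm(
  plan=[0,0,0,0,0,1,0,0,0,0,0,0,1,0,0,0,0,0,0,1,0,0,0,0,0,0,1,0,0,0,0,0,0,1,0,0,0,0,0,0,1,0,0,0,0,0,0,1,0,0,0,0,0,0,1,0],
)

```text
time_s: 3.15
position: [0.4202, 0.3001, 0.3012]
ee_rot: [0.904, 0.427, -0.0, 0.0]
ft_force: [-0.2, 0.2, -0.8]
grip_width: 0.0853
gripper_force: 0.0
```

move_arm(
  plan=[0,0,0,0,0,1,0,0,0,0,0,0,1,0,0,0,0,0,0,1,0,0,0,0,0,0,0.8,0,0,0,0,0,0,0,0],
)

```text
time_s: 3.78
position: [0.4203, 0.3002, 0.3013]
ee_rot: [0.977, 0.213, -0.0, 0.0]
ft_force: [-0.2, 0.1, -0.3]
grip_width: 0.0854
gripper_force: 0.0
```

```bash
python3 - <<'E'
from h import *
s=ctrl.state(); print(s['time_s'],s['position'],s['qpos'].round(3),R.from_quat(s['ee_rot']).as_matrix().round(4).tolist(),s['ft_force'])
d=snap('wrist'); save(d,'w1.png'); np.savez('w1.npz',**d)
E
```

```text
3.775 [0.42027553 0.30015809 0.30126877] [ 0.561  0.207  1.783 -0.     1.152  1.702] [[0.9089, 0.4171, -0.0003], [0.4171, -0.9089, -0.0002], [-0.0003, 0.0, -1.0]] [-0.24654634  0.09905608 -0.33721914]
```

View pics/w1.png

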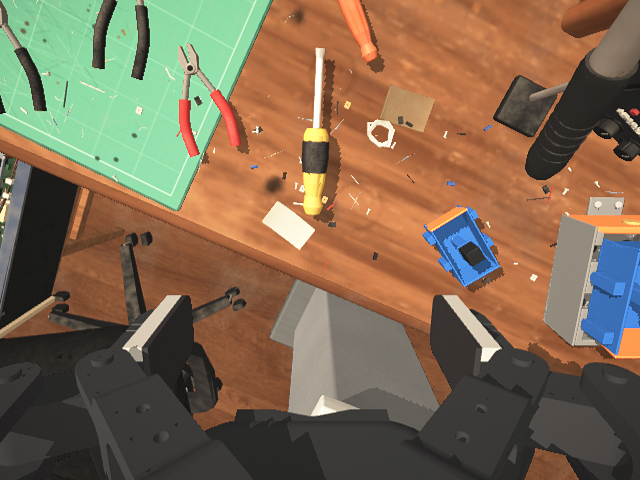

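The second call was refused, probably a malformed row. The wrist view shows the screwdriver at (316,150), the decoy at (462,247) and our bin at the right edge (610,280).

move_arm(
  plan=[-0.375,0.845,0,0,0,0,0,-0.375,0.845,0,0,0,0,0,-0.375,0.845,0,0,0,0,0,-0.375,0.845,0,0,0,0,0,-0.375,0.845,0,0,0,0,0,-0.375,0.845,0,0,0,0,0,-0.375,0.845,0,0,0,0,0,-0.375,0.845,0,0,0,0,0],
)

```text
time_s: 4.82
position: [0.4247, -0.071, 0.3015]
ee_rot: [0.977, 0.214, 0.0, 0.0]
ft_force: [0.5, 0.0, -0.2]
grip_width: 0.0854
gripper_force: 0.0
```

move_arm(
  plan=[0,0,0,0,0,0,0],
)

```text
time_s: 4.95
position: [0.4248, -0.0721, 0.3014]
ee_rot: [0.977, 0.213, -0.0, 0.0]
ft_force: [0.8, 0.3, 0.8]
grip_width: 0.0856
gripper_force: 0.0
```

```bash
python3 - <<'E'
from h import *
s=ctrl.state(); print(s['time_s'],s['position'],s['qpos'].round(3),s['ft_force'])
d=snap('wrist'); save(d,'w2.png'); np.savez('w2.npz',**d)
print(d['T'])
E
```

```text
4.95 [ 0.42482368 -0.0720875   0.30141361] [-2.380e-01  7.200e-02  1.947e+00 -1.000e-03  1.123e+00  9.050e-01] [0.77035478 0.2732522  0.78747948]
[[ 4.15250197e-01 -8.77373785e-01 -2.40379940e-01  4.85016349e-01]
 [-9.09706978e-01 -4.00694076e-01 -1.08983818e-01 -4.39081636e-02]
 [-6.99273127e-04  2.63930860e-01 -9.64541348e-01  4.60794148e-01]
 [ 0.00000000e+00  0.00000000e+00  0.00000000e+00  1.00000000e+00]]
```

View pics/w2.png

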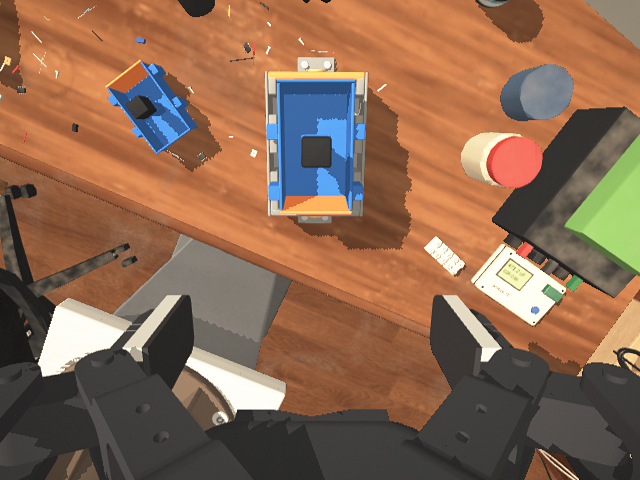

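The wrist view shows the bins aligned with the image. The knob is at (316,151), the upper orange end at (316,205) and the lower orange end at (316,75). Next I'll measure precisely.

```bash
cat > m2.py <<'E'
from h import *
import sys
def meas(d,knobz,win):
    P=pts(d); u0,u1,v0,v1=win; m=np.zeros((480,640),bool); m[v0:v1,u0:u1]=1
    def rect(k,n):
        q=P[k][:,:2]; r=cv2.minAreaRect((q*1000).astype(np.float32)); 
        print(n,k.sum(),np.round(r[0],1),np.round(r[1],1),round(r[2],2),'z',np.median(P[k][:,2]).round(4))
    k=m&(abs(P[...,2]-knobz)<.006); rect(k,'knob')
    return P,m,rect
if __name__=='__main__':
    d=dict(np.load('w2.npz')); P,m,rect=meas(d,.143,(255,380,45,235))
    rect(m&(abs(P[...,2]-.102)<.004),'uprim')
    rect(m&(abs(P[...,2]-.06)<.003)&(d['frame'].max(-1).astype(int)-d['frame'].min(-1)<40),'lowrim grey')
    h=cv2.cvtColor(d['frame'],cv2.COLOR_RGB2HSV)
    o=m&(h[...,0]>5)&(h[...,0]<20)&(h[...,1]>150)&(h[...,2]>140); rect(o&(abs(P[...,2]-.06)<.004),'loworange'); rect(o&(abs(P[...,2]-.1)<.005),'uporange')
    f=240/np.tan(np.radians(d['fov_y'])/2); 
    # black knob by colour, ray cast on z=.143
    b=(m&(h[...,2]<60)).astype(np.uint8); nn,l,st,c=cv2.connectedComponentsWithStats(b)
    for i in range(1,nn):
        if st[i,4]>150: print('blk',st[i],c[i],ray(d,*c[i],.143))
    print('knobray centre of box', ray(d,316,151,.143))
E
python3 m2.py
```

```text
knob 941 [467.7 -55.6] [24.2 23.9] 24.17 z 0.1417
uprim 1481 [467.6 -55.5] [116.5  67.1] 24.57 z 0.1005
lowrim grey 1712 [467.6 -56. ] [139.   97.7] 24.29 z 0.0586
loworange 162 [476.2 -51.9] [120.6  90.8] 23.98 z 0.0598
uporange 201 [416.5 -79.1] [ 3.9 65.8] 24.57 z 0.099
knobray centre of box [ 0.46841358 -0.05516883  0.143     ]
```

move_arm(
  plan=[0.458,0.03,0,0,0,0.04,0,0.458,0.03,0.5,0,0,0,0,0,0,0.6,0,0,0,0,0,0,0.6,0,0,0,0,0,0,0.6,0,0,0,0,0,0,0.6,0,0,0,0,0,0,0.4,0,0,0,0,0,0,0.22,0,0,0,0],
)

```text
time_s: 6.0
position: [0.4683, -0.0518, 0.1243]
ee_rot: [0.977, 0.212, -0.0, -0.0]
ft_force: [-0.2, 0.1, 0.3]
grip_width: 0.0858
gripper_force: 0.0
```

move_arm(
  plan=[0,0,0,0,0,0,0],
)

```text
time_s: 6.12
position: [0.468, -0.0524, 0.125]
ee_rot: [0.977, 0.212, -0.0, -0.0]
ft_force: [0.2, 0.6, -0.2]
grip_width: 0.0853
gripper_force: 0.0
```

```bash
python3 - <<'E'
from h import *
s=ctrl.state(); M=R.from_quat(s['ee_rot']).as_matrix(); print(s['time_s'],s['position'],M.round(4).tolist(),s['ft_force'])
print('delta tool',M.T@(np.array([.4677,-.0557,.125])-s['position'])/.05)
d=snap('wrist'); save(d,'w3.png'); np.savez('w3.npz',**d)
E
```

```text
6.125 [ 0.46799959 -0.0523923   0.12495312] [[0.9104, 0.4137, -0.001], [0.4137, -0.9104, 0.0002], [-0.0008, -0.0006, -1.0]] [ 0.16594418  0.63446667 -0.24257317]
delta tool [-0.03282096  0.05774965 -0.00094714]
```

View pics/w3.png

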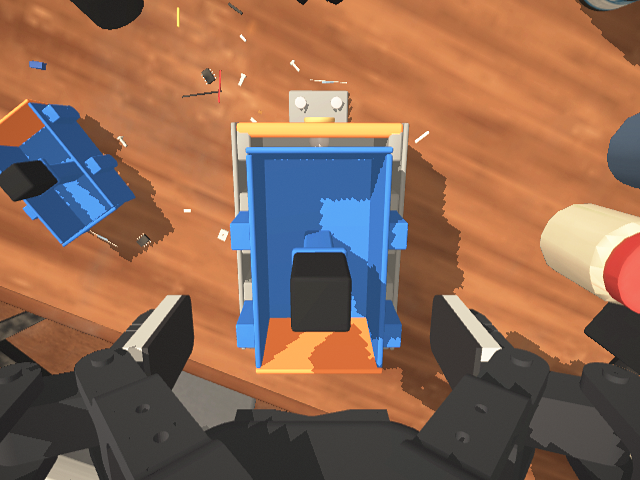

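The knob at (321,290) sits between the open pads. I'll centre the gripper and close it.

move_arm(
  plan=[-0.03,0.06,0,0,0,0,0,0,0,0,0,0,0,0.4,0,0,0,0,0,0,0.6,0,0,0,0,0,0,1,0,0,0,0,0,0,1,0,0,0,0,0,0,1,0,0,0,0,0,0,1,0,0,0,0,0,0,1],
  newtons=70,
)

```text
time_s: 7.18
position: [0.4677, -0.0566, 0.1254]
ee_rot: [0.977, 0.211, -0.0, -0.0]
ft_force: [-1.2, 0.0, -0.8]
grip_width: -0.0001
gripper_force: 0.0
```

move_arm(
  plan=[0,0,0,0,0,0,1,0,0,0,0,0,0,1],
)

```text
time_s: 7.42
position: [0.4677, -0.0566, 0.1254]
ee_rot: [0.978, 0.211, -0.0, -0.0]
ft_force: [0.0, 0.4, 0.1]
grip_width: -0.0
gripper_force: 0.0
```

```bash
python3 - <<'E'
from h import *
d=snap('wrist'); save(d,'w4.png'); np.savez('w4.npz',**d); e=snap('scene'); np.savez('s4.npz',**e)
a=d['frame'][100:480,150:500]; b=cv2.resize(e['frame'][180:360,200:370],None,fx=2.2,fy=2.2)[:380]
cv2.imwrite('pics/w4.png',np.hstack([a,b])[...,::-1])
P=pts(d);print(d['mount'])
E
```

```text
[[-3.17908471e-04 -9.64573357e-01 -2.63814590e-01  6.64375480e-02]
 [ 9.99999153e-01  2.62310223e-05 -1.30095135e-03 -5.27437774e-04]
 [ 1.26178314e-03 -2.63814780e-01  9.64572532e-01 -1.59388908e-01]
 [ 0.00000000e+00  0.00000000e+00  0.00000000e+00  1.00000000e+00]]
```

View pics/w4.png

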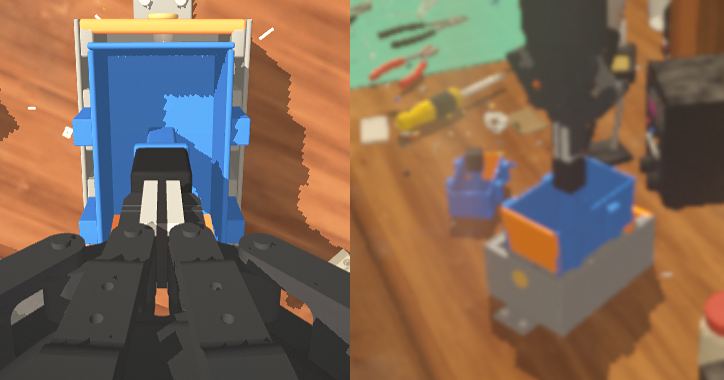

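The fingers appear to have closed above or beside the knob. I'll check the depths.

```bash
python3 - <<'E'
from h import *
from m2 import meas
for n in('w3','w4'):
    d=dict(np.load(n+'.npz')); P,m,rect=meas(d,.1425,(220,420,110,380))
    rect(m&(abs(P[...,2]-.102)<.004)&(d['frame'][...,2]>120),'uprim')
    h=d['frame'].max(-1)
    for v in range(225,345,10): print(v,[tuple(np.round(P[v,u],3)) for u in (321,312)],d['frame'][v,312])
d=dict(np.load('s4.npz')); P=pts(d); m=np.zeros((480,640),bool); m[180:290,270:330]=1
q=m&(np.hypot(P[...,0]-.4677,P[...,1]+.0557)<.06)&(P[...,2]>.105)
for v in range(215,275,4):
    k=q[v]; 
    if k.any(): print(v,P[v][k].mean(0).round(4),k.sum(),d['frame'][v][k].mean(0).round())
E
```

```text
knob 3551 [467.8 -55.5] [24.6 24. ] 24.17 z 0.1416
uprim 3844 [468.4 -55.3] [116.1  67.4] 24.71 z 0.1006
225 [(np.float64(0.478), np.float64(-0.053), np.float64(0.054)), (np.float64(0.476), np.float64(-0.048), np.float64(0.055))] [ 57 103 163]
235 [(np.float64(0.476), np.float64(-0.054), np.float64(0.067)), (np.float64(0.473), np.float64(-0.049), np.float64(0.066))] [ 70 127 211]
245 [(np.float64(0.475), np.float64(-0.054), np.float64(0.087)), (np.float64(0.474), np.float64(-0.049), np.float64(0.087))] [ 70 128 208]
255 [(np.float64(0.479), np.float64(-0.051), np.float64(0.116)), (np.float64(0.477), np.float64(-0.048), np.float64(0.114))] [47 45 44]
265 [(np.float64(0.479), np.float64(-0.051), np.float64(0.129)), (np.float64(0.477), np.float64(-0.048), np.float64(0.128))] [47 44 43]
275 [(np.float64(0.479), np.float64(-0.051), np.float64(0.14)), (np.float64(0.477), np.float64(-0.048), np.float64(0.14))] [45 43 42]
285 [(np.float64(0.476), np.float64(-0.052), np.float64(0.142)), (np.float64(0.474), np.float64(-0.049), np.float64(0.142))] [60 58 54]
295 [(np.float64(0.472), np.float64(
[... 2358 characters left out ...]
float64(0.179))] [57 54 52]
215 [ 0.461  -0.0681  0.232 ] 44 [76. 71. 63.]
219 [ 0.4646 -0.0736  0.2252] 42 [80. 72. 63.]
223 [ 0.4626 -0.0694  0.215 ] 37 [73. 66. 59.]
227 [ 0.4648 -0.0724  0.2071] 38 [70. 63. 57.]
231 [ 0.4659 -0.0769  0.2003] 27 [71. 63. 57.]
235 [ 0.4628 -0.0739  0.1907] 19 [76. 68. 61.]
239 [ 0.463  -0.0636  0.176 ] 15 [105.  94.  83.]
243 [ 0.4628 -0.0633  0.1667] 15 [107.  96.  85.]
247 [ 0.4632 -0.0642  0.1578] 14 [107.  96.  86.]
251 [ 0.4646 -0.0604  0.1457] 16 [115. 101.  90.]
255 [ 0.4636 -0.0634  0.1382] 14 [70. 56. 51.]
259 [ 0.4627 -0.0634  0.1288] 16 [65. 58. 63.]
263 [ 0.4645 -0.0637  0.1187] 16 [62. 54. 58.]
267 [ 0.4614 -0.0651  0.1106] 12 [ 63.  77. 112.]
```

```bash
python3 - <<'E'
from h import *
for n in('w2','w3','w4'):
    d=dict(np.load(n+'.npz')); d['T']=np.array(d['mount']); P=pts(d); f=240/np.tan(np.radians(d['fov_y'])/2)
    m=(d['depth']>0)&(abs(P[...,0])<.03)&(abs(P[...,1])<.062)&(P[...,2]<.012)&(P[...,2]>-.06)
    for s in(-1,1):
        k=m&(np.sign(P[...,1])==s)
        if n!='w4': k&=abs(P[...,1])>.036
        q=P[k]; print(n,s,k.sum(),'max z',np.percentile(q[:,2],[50,99,100]).round(4),q[q[:,2].argmax()].round(4), 'x',q[:,0].min().round(3),q[:,0].max().round(3))
e=np.array(d['mount']); t=e[:3,:3].T@(-e[:3,3]); print('TCP px',d['cx']+f*t[0]/t[2],d['cy']+f*t[1]/t[2])
E
```

```text
w2 -1 3295 max z [-0.0482 -0.0309 -0.0294] [ 0.005  -0.0436 -0.0294] x -0.012 0.012
w2 1 3322 max z [-0.0482 -0.0307 -0.0291] [ 0.0029  0.0424 -0.0291] x -0.012 0.011
w3 -1 3318 max z [-0.0481 -0.0309 -0.0285] [ 0.0045 -0.0439 -0.0285] x -0.012 0.012
w3 1 3316 max z [-0.0482 -0.0307 -0.0287] [-0.0045  0.0424 -0.0287] x -0.012 0.012
w4 -1 3385 max z [-0.0355  0.0102  0.0119] [ 0.0125 -0.0082  0.0119] x -0.011 0.013
w4 1 2797 max z [-0.0338  0.0106  0.0118] [0.0125 0.0067 0.0118] x -0.012 0.013
TCP px 313.18199612550995 284.9308114106829
```

The depth images show the fingertips about 30 mm farther back than `tcp_to_tips` says: shut, they are at tool z of about -16.5 mm. They therefore closed just above the knob, and nothing was disturbed. I'll open, go 30 mm lower and grip.

move_arm(
  plan=[0,0,0,0,0,0,0,0,0,0,0,0,0,0,0,0,0,0,0,0,0,0,0,0,0,0,0,0,0,0,0,0,0,0,0,0,-0.02,0.2,0,0,0,0,0,0,0.2,0,0,0,0,0,0,0.2,0,0,0,0],
)

```text
time_s: 8.52
position: [0.467, -0.0557, 0.0944]
ee_rot: [0.978, 0.211, -0.0, -0.0]
ft_force: [-0.7, 0.4, -0.4]
grip_width: 0.0857
gripper_force: 0.0
```

move_arm(
  plan=[0,0,0,0,0,0,0.5,0,0,0,0,0,0,0.7,0,0,0,0,0,0,1,0,0,0,0,0,0,1,0,0,0,0,0,0,1,0,0,0,0,0,0,1],
)

```text
time_s: 9.28
position: [0.4675, -0.0557, 0.0957]
ee_rot: [0.978, 0.211, 0.0, 0.0]
ft_force: [-0.3, 0.8, 6.4]
grip_width: 0.0225
gripper_force: 69.0
```

move_arm(
  plan=[0,0,-0.1,0,0,0,1,0,0,-0.2,0,0,0,1,0,0,-0.3,0,0,0,1,0,0,-0.4,0,0,0,1,0,0,-0.4,0,0,0,1,0,0,-0.2,0,0,0,1,0,0,0,0,0,0,1,0,0,0,0,0,0,1],
)

```text
time_s: 10.28
position: [0.4669, -0.0557, 0.1749]
ee_rot: [0.978, 0.211, -0.0, -0.0]
ft_force: [-0.8, 0.3, -2.3]
grip_width: 0.0228
gripper_force: 68.8
```

move_arm(
  plan=[0,0,0,0,0,-0.5,1,0,0,0,0,0,-0.9,1,0,0,0,0,0,-0.9,1,0,0,0,0,0,-0.9,1,0,0,0,0,0,-0.9,1,0,0,0,0,0,-0.9,1,0,0,0,0,0,-0.9,1,0,0,0,0,0,-0.9,1],
)

```text
time_s: 11.28
position: [0.4668, -0.0556, 0.1746]
ee_rot: [0.813, 0.583, -0.001, -0.001]
ft_force: [0.4, 0.4, -2.2]
grip_width: 0.0231
gripper_force: 68.8
```

move_arm(
  plan=[0,0,0,0,0,-0.9,1,0,0,0,0,0,-0.9,1,0,0,0,0,0,-0.9,1,0,0,0,0,0,-0.9,1,0,0,0,0,0,-0.9,1,0,0,0,0,0,-0.9,1,0,0,0,0,0,-0.9,1,0,0,0,0,0,-0.9,1],
)

```text
time_s: 12.28
position: [0.4668, -0.0556, 0.1746]
ee_rot: [0.494, 0.87, -0.0, -0.001]
ft_force: [0.5, -0.0, -2.3]
grip_width: 0.023
gripper_force: 68.8
```

move_arm(
  plan=[0,0,0,0,0,-0.9,1,0,0,0,0,0,-0.9,1,0,0,0,0,0,-0.9,1,0,0,0,0,0,-0.9,1,0,0,0,0,0,-0.9,1,0,0,0,0,0,-0.9,1,0,0,0,0,0,-0.9,1,0,0,0,0,0,-0.9,1],
)

```text
time_s: 13.28
position: [0.4668, -0.0556, 0.1746]
ee_rot: [0.084, 0.996, 0.0, -0.001]
ft_force: [0.1, -0.7, -1.8]
grip_width: 0.0232
gripper_force: 68.8
```

move_arm(
  plan=[0,0,0,0,0,-0.9,1,0,0,0,0,0,-0.9,1,0,0,0,0,0,-0.9,1,0,0,0,0,0,-0.9,1,0,0,0,0,0,-0.9,1,0,0,0,0,0,-0.6,1,0,0,0,0,0,0,1,0,0,0,0,0,0,1],
)

```text
time_s: 14.28
position: [0.467, -0.0557, 0.175]
ee_rot: [-0.217, 0.976, 0.0, -0.0]
ft_force: [-0.2, -0.9, -2.0]
grip_width: 0.0233
gripper_force: 68.8
```

```bash
cat > m3.py <<'E'
from h import *
from m2 import meas
s=ctrl.state(); M=R.from_quat(s['ee_rot']).as_matrix(); print(s['time_s'],s['position'],s['qpos'].round(3),s['ft_force'],s['gripper_force'])
print('tool x yaw',np.degrees(np.arctan2(M[1,0],M[0,0])),'tilt',M[:,2].round(4))
d=snap('wrist'); save(d,'w5.png'); np.savez('w5.npz',**d)
P=pts(d); fr=d['frame'].astype(int)
c=np.array(s['position']); near=np.hypot(P[...,0]-.468,P[...,1]+.056)<.1
bl=near&(fr[...,2]>fr[...,0]+50)&(P[...,2]>.1); print(np.percentile(P[bl][:,2],[50,90,99,100]))
zr=np.percentile(P[bl][:,2],99)
for nm,k in(('uprim',bl&(P[...,2]>zr-.004)),('low',near&(abs(P[...,2]-.06)<.004))):
    if k.sum()>20: print(nm,k.sum(),cv2.minAreaRect((P[k][:,:2]*1000).astype(np.float32)),P[k][:,2].mean())
E
python3 m3.py
```

```text
14.275 [ 0.46701801 -0.05567458  0.17500052] [-0.183  0.281  2.038 -0.     0.823 -2.192] [-0.2172494  -0.85529089 -2.03633082] 68.76281976699829
tool x yaw -154.92571103299005 tilt [-7.e-04  1.e-04 -1.e+00]
[0.13543399 0.17994035 0.18895179 0.33442956]
uprim 643 ((433.2613220214844, -70.98099517822266), (60.101959228515625, 50.202091217041016), 25.476327896118164) 0.21832862560556188
low 2203 ((410.74432373046875, -81.67100524902344), (16.39144515991211, 98.29306030273438), 25.062761306762695) 0.05858630092786853
```

View pics/w5.png

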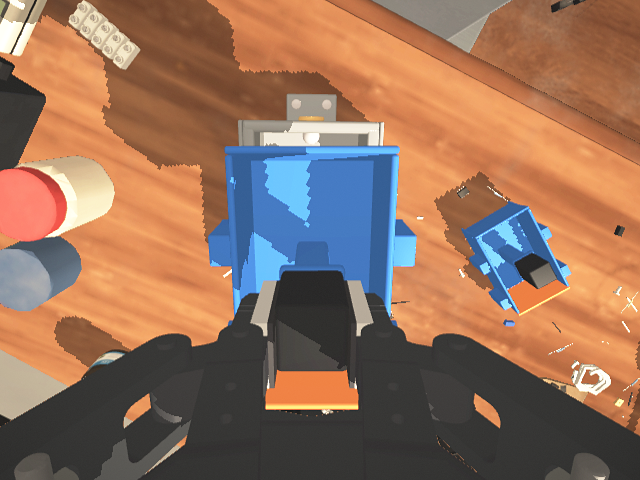

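The bin is held and turned: its orange end (312,390) is now on the same side as the lower bin's, and the lower bin's plain end shows at (312,130). Next I'll measure the relative alignment.

```bash
cat > m4.py <<'E'
from h import *
d=dict(np.load('w5.npz')); P=pts(d); fr=d['frame'].astype(int); a=np.radians(24.4)
B=np.array([[np.cos(a),np.sin(a)],[-np.sin(a),np.cos(a)]]); L=(P[...,:2]-[.4677,-.0557])@B.T*1000  # lower bin frame, mm
Z=P[...,2]; gray=fr.max(-1)-fr.min(-1)<40; bl=fr[...,2]>fr[...,0]+50
up=bl&(Z>.1745)&(Z<.186)&(abs(L[...,1])<36)&(L[...,0]>-70)&(L[...,0]<-10)
print('up z',np.percentile(Z[up],[5,50,95]))
def side(k,lo,hi,n):  # y extents binned along x
    r=[]
    for x in np.arange(lo,hi,2):
        q=L[k&(abs(L[...,0]-x)<1)]
        if len(q)>4: r.append((x,q[:,1].min(),q[:,1].max()))
    r=np.array(r); p0=np.polyfit(r[:,0],r[:,1],1); p1=np.polyfit(r[:,0],r[:,2],1)
    print(n,len(r),'y min/max mean',r[:,1:].mean(0).round(2),'centre',r[:,1:].mean().round(2),'slopes deg',np.degrees([p0[0],p1[0]]).round(2))
side(up,-54,-22,'up')
e=up&(abs(L[...,1])<28)&(L[...,0]<-50); print('up end x pct',np.percentile(L[e][:,0],[0,2,10,50,90]).round(2))
xs=[(y,L[e&(abs(L[...,1]-y)<2)][:,0].min()) for y in range(-26,27,4)]; print('slope',np.degrees(np.polyfit(*np.array(xs).T,1)[0]), np.mean([x for _,x in xs]))
lo=gray&(abs(Z-.0588)<.0025)&(abs(L[...,1])<55)&(L[...,0]<-55)&(L[...,0]>-80)
side(lo,-68,-62,'low')
xs=[(y,L[lo&(abs(L[...,1]-y)<2)][:,0].min()) for y in range(-40,41,4) if (lo&(abs(L[...,1]-y)<2)).sum()>3]; print('low end',np.mean([x for _,x in xs]),'slope',np.degrees(np.polyfit(*np.array(xs).T,1)[0]))
E
python3 m4.py
```

```text
up z [0.17543056 0.1797857  0.18113271]
up 16 y min/max mean [-32.69  34.07] centre 0.69 slopes deg [0.65 1.87]
up end x pct [-60.28 -60.13 -59.79 -58.52 -56.98]
slope -0.6559557278496886 -59.995361704583225
low 3 y min/max mean [-48.89  48.49] centre -0.2 slopes deg [-0.37  4.73]
low end -70.30126705330407 slope 0.40307987891956465
```

move_arm(
  plan=[-0.014,-0.014,0,0,0,0.12,1,0,0,0.3,0,0,0,1,0,0,0.4,0,0,0,1,0,0,0.4,0,0,0,1,0,0,0.2,0,0,0,1,0,0,0.1,0,0,0,1,0,0,0,0,0,0,1,0,0,0,0,0,0,1],
)

```text
time_s: 15.32
position: [0.4686, -0.0561, 0.1059]
ee_rot: [-0.211, 0.978, -0.0, 0.0]
ft_force: [0.5, 0.1, -2.2]
grip_width: 0.0224
gripper_force: 68.8
```

```bash
cat > st.py <<'E'
from h import *
s=ctrl.state(); M=R.from_quat(s['ee_rot']).as_matrix(); a=np.radians(24.3); v=np.array(s['position'])-[.4677,-.0557,0]
print(s['time_s'],'rel mm',(np.array([[np.cos(a),np.sin(a)],[-np.sin(a),np.cos(a)]])@v[:2]*1000).round(2),'z',s['position'][2].round(4),'yaw',np.degrees(np.arctan2(M[1,0],M[0,0])).round(2)+180,s['ft_force'].round(2),s['ft_torque'].round(3))
E
python3 st.py; sed -i "s/'w5/'w6/g" m3.py; python3 m3.py >/dev/null; sed "s/'w5/'w6/; s/Z>.1745)&(Z<.186/Z>.1005)\&(Z<.111/" m4.py > m5.py; python3 m5.py
```

```text
15.325 rel mm [ 0.64 -0.74] z 0.1059 yaw 24.340000000000003 [ 0.47  0.07 -2.21] [ 0.003 -0.027 -0.016]
up z [0.10151082 0.10982054 0.1109151 ]
up 16 y min/max mean [-33.3   33.42] centre 0.06 slopes deg [ 0.15 -0.25]
up end x pct [-58.74 -58.71 -58.64 -56.82 -55.33]
slope 0.06625741056365474 -58.70977586620249
low 3 y min/max mean [-48.89  48.47] centre -0.21 slopes deg [-2.5  -4.92]
low end -70.2316548933274 slope 0.15289466744245006
```

move_arm(
  plan=[0.006,0,0.1,0,0,0,1,0,0,0.06,0,0,0,1,0,0,0.02,0,0,0,1,0,0,0.02,0,0,0,1,0,0,0.02,0,0,0,1,0,0,0,0,0,0,1],
)

```text
time_s: 16.12
position: [0.4679, -0.0561, 0.0943]
ee_rot: [-0.211, 0.977, 0.0, -0.0]
ft_force: [0.3, -0.9, -1.9]
grip_width: 0.0231
gripper_force: 68.8
```

```bash
python3 st.py
```

```text
16.125 rel mm [-0.03 -0.48] z 0.0943 yaw 24.349999999999994 [ 0.31 -0.88 -1.94] [-0.039 -0.007  0.004]
```

move_arm(
  plan=[0,0,0.02,0,0,0,1,0,0,0.02,0,0,0,1,0,0,0.02,0,0,0,1,0,0,0.02,0,0,0,1,0,0,0,0,0,0,1],
)

```text
time_s: 16.75
position: [0.4678, -0.0562, 0.0903]
ee_rot: [-0.211, 0.978, 0.0, -0.0]
ft_force: [-0.6, 0.1, -1.5]
grip_width: 0.0231
gripper_force: 68.8
```

move_arm(
  plan=[0,0,0.03,0,0,0,1,0,0,0.03,0,0,0,1,0,0,0.03,0,0,0,1,0,0,0.03,0,0,0,1,0,0,0.03,0,0,0,1,0,0,0.03,0,0,0,1,0,0,0.03,0,0,0,1,0,0,0,0,0,0,1],
)

```text
time_s: 17.75
position: [0.4678, -0.0562, 0.0798]
ee_rot: [-0.211, 0.978, 0.0, -0.0]
ft_force: [0.0, -0.3, -2.0]
grip_width: 0.0229
gripper_force: 68.8
```

move_arm(
  plan=[0,0,0.02,0,0,0,1,0,0,0.02,0,0,0,1,0,0,0.02,0,0,0,1,0,0,0.02,0,0,0,1,0,0,0.02,0,0,0,1,0,0,0.02,0,0,0,1,0,0,0.02,0,0,0,1,0,0,0,0,0,0,1],
)

```text
time_s: 18.75
position: [0.4679, -0.0562, 0.0728]
ee_rot: [-0.211, 0.978, -0.0, -0.0]
ft_force: [0.2, -0.7, -2.2]
grip_width: 0.0231
gripper_force: 68.8
```

move_arm(
  plan=[0,0,0.02,0,0,0,1,0,0,0.02,0,0,0,1,0,0,0.02,0,0,0,1,0,0,0.02,0,0,0,1,0,0,0.02,0,0,0,1,0,0,0,0,0,0,1],
)

```text
time_s: 19.5
position: [0.4678, -0.0562, 0.0678]
ee_rot: [-0.211, 0.978, 0.0, -0.0]
ft_force: [0.6, -0.4, -2.4]
grip_width: 0.0228
gripper_force: 68.8
```

move_arm(
  plan=[0,0,0.02,0,0,0,1,0,0,0.02,0,0,0,1,0,0,0.02,0,0,0,1,0,0,0,0,0,0,1],
)

```text
time_s: 20.0
position: [0.4678, -0.0562, 0.0647]
ee_rot: [-0.211, 0.978, 0.0, -0.0]
ft_force: [0.1, 0.4, -3.7]
grip_width: 0.0229
gripper_force: 68.8
```

move_arm(
  plan=[0,0,0.02,0,0,0,1,0,0,0.02,0,0,0,1,0,0,0,0,0,0,1],
)

```text
time_s: 20.38
position: [0.468, -0.0562, 0.0631]
ee_rot: [-0.211, 0.978, -0.0, 0.0]
ft_force: [-1.9, 1.3, 9.7]
grip_width: 0.0232
gripper_force: 70.5
```

```bash
python3 st.py
```

```text
20.375 rel mm [ 0.13 -0.56] z 0.0631 yaw 24.349999999999994 [-1.91  1.3   9.66] [0.086 0.3   0.003]
```

move_arm(
  plan=[0,0,0.01,0,0,0,1,0,0,0,0,0,0,1],
)

```text
time_s: 20.62
position: [0.4681, -0.0562, 0.0628]
ee_rot: [-0.211, 0.978, -0.0, 0.0]
ft_force: [-2.0, 0.8, 13.6]
grip_width: 0.0231
gripper_force: 71.2
```

move_arm(
  plan=[0,0,0.008,0,0,0,1,0,0,0,0,0,0,1],
)

```text
time_s: 20.88
position: [0.4681, -0.0561, 0.0626]
ee_rot: [-0.211, 0.978, -0.0, 0.0]
ft_force: [-3.6, 0.7, 17.1]
grip_width: 0.0228
gripper_force: 71.7
```

move_arm(
  plan=[0,0,0.005,0,0,0,1,0,0,0,0,0,0,1,0,0,0,0,0,0,1,0,0,0,0,0,0,1],
)

```text
time_s: 21.38
position: [0.4681, -0.0562, 0.0624]
ee_rot: [-0.211, 0.978, -0.0, 0.0]
ft_force: [-3.0, 0.9, 18.3]
grip_width: 0.0231
gripper_force: 71.9
```

```bash
python3 st.py; sed -i "s/'w6/'w7/g" m3.py; python3 m3.py >/dev/null; sed "s/'w5/'w7/; s/Z>.1745)&(Z<.186/Z>.06)\&(Z<.08/" m4.py > m5.py; python3 m5.py; python3 st.py
```

```text
21.375 rel mm [ 0.17 -0.59] z 0.0624 yaw 24.349999999999994 [-3.    0.88 18.34] [0.18  0.705 0.05 ]
up z [0.06120852 0.06724819 0.07528727]
up 16 y min/max mean [-33.07  33.64] centre 0.28 slopes deg [ 0.01 -0.06]
up end x pct [-59.26 -59.21 -59.13 -57.73 -55.9 ]
slope 0.04515352206487243 -59.22845690543311
low 3 y min/max mean [-49.13  48.46] centre -0.33 slopes deg [ 6.23 -1.89]
low end -70.39826108978053 slope 0.2718881631987425
21.425 rel mm [ 0.18 -0.6 ] z 0.0624 yaw 24.349999999999994 [-3.17  1.88 19.08] [ 0.248  0.707 -0.036]
```

View pics/w7.png

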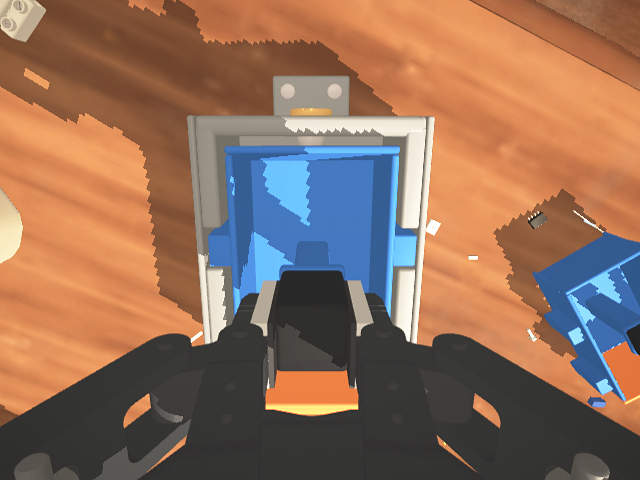

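The bin is nested: the ribs are in the slots at (217,245) and (405,250), both orange ends are on the near side, and the force is rising steadily. I'll lean slightly harder and hold.

move_arm(
  plan=[0,0,0.006,0,0,0,1,0,0,0,0,0,0,1,0,0,0,0,0,0,1,0,0,0,0,0,0,1,0,0,0,0,0,0,1,0,0,0,0,0,0,1,0,0,0,0,0,0,1],
)

```text
time_s: 22.3
position: [0.4682, -0.0562, 0.0622]
ee_rot: [-0.211, 0.978, -0.0, 0.0]
ft_force: [-3.9, 1.4, 23.0]
grip_width: 0.0228
gripper_force: 72.3
```

move_arm(
  plan=[0,0,-0.01,0,0,0,1,0,0,0,0,0,0,0.5,0,0,0,0,0,0,0.3,0,0,0,0,0,0,0,0,0,0,0,0,0,0,0,0,0,0,0,0,0,0,0,0,0,0,0,0],
)

```text
time_s: 23.18
position: [0.4679, -0.0562, 0.0619]
ee_rot: [-0.211, 0.978, 0.0, -0.0]
ft_force: [0.1, 0.9, 0.3]
grip_width: 0.0852
gripper_force: 0.0
```

move_arm(
  plan=[0,0,-0.1,0,0,0,0,0,0,-0.3,0,0,0,0,0,0,-0.5,0,0,0,0,0,0,-0.7,0,0,0,0,0,0,-0.7,0,0,0,0,0,0,-0.7,0,0,0,0,0,0,-0.7,0,0,0,0,0,0,0,0,0,0,0],
)

```text
time_s: 24.18
position: [0.4693, -0.0564, 0.2503]
ee_rot: [-0.211, 0.978, -0.001, 0.003]
ft_force: [0.8, -0.8, -0.2]
grip_width: 0.0855
gripper_force: 0.0
```

```bash
python3 st.py; cat > m6.py <<'E'
from h import *
d=snap('wrist'); save(d,'w8.png'); d['frame']; np.savez('w8.npz',**d); P=pts(d); a=np.radians(24.3)
B=np.array([[np.cos(a),np.sin(a)],[-np.sin(a),np.cos(a)]]); L=(P[...,:2]-[.4677,-.0557])@B.T*1000; Z=P[...,2]; fr=d['frame'].astype(int)
n=(abs(L[...,0])<75)&(abs(L[...,1])<52)
k=n&(Z>.09)&(Z<.125)&(fr.max(-1)<90); print('knob',k.sum(),np.percentile(Z[k],[50,95]))
g=n&(fr.max(-1)-fr.min(-1)<40)&(abs(Z-.059)<.004); print('low z',np.median(Z[g]))
k=n&(fr[...,2]>fr[...,0]+50)&(Z>.062)&(Z<.08)
for s in(-1,1):
    q=Z[k&(np.sign(L[...,1])==s)&(abs(L[...,1])>31)]; print('rim side',s,len(q),np.percentile(q,[50,90]) if len(q) else '')
for x0 in(-58,-45,-25,0,25,45,58):
    q=Z[k&(abs(L[...,0]-x0)<6)&(abs(L[...,1])>30)&(abs(L[...,1])<35)]; print(x0,len(q),np.percentile(q,[90]) if len(q) else '')
E
python3 m6.py
```

```text
24.175 rel mm [ 1.21 -1.32] z 0.2503 yaw 24.349999999999994 [ 0.85 -0.77 -0.16] [-0.035 -0.037  0.036]
knob 1029 [0.10978582 0.11108396]
low z 0.05863125928135998
rim side -1 542 [0.06407939 0.06931128]
rim side 1 826 [0.06761968 0.06967588]
-58 67 [0.07004821]
-45 110 [0.06982108]
-25 106 [0.06977286]
0 98 [0.06971742]
25 92 [0.06980493]
45 101 [0.0694914]
58 18 [0.06947689]
```

View pics/w8.png

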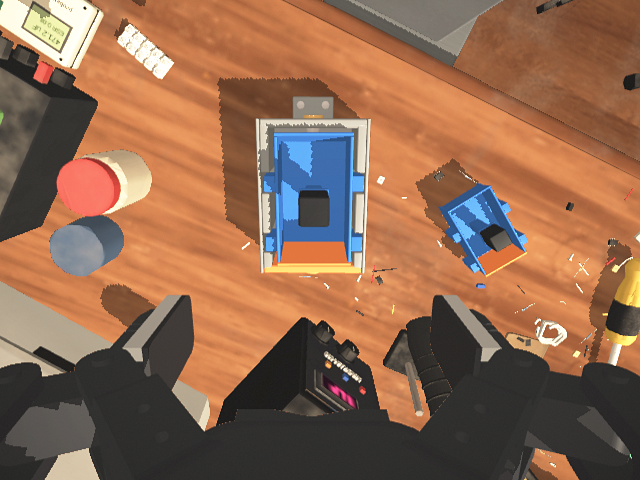

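The wrist view shows the bin level and nested. Both orange ends are together at (312,255), the knob is free at (314,208), and nothing else has moved.

```bash
python3 -c "
from station import ctrl
print(ctrl.finish_job())"
```

```text
the job is handed in; nothing more can be done
None
```

The blue bin is turned, nested and released, and the job is handed in at about 24 s. I leaned on it with 17–23 N at the wrist (25 N at most with its weight) for over a second; the last picture shows it level on the buffers (underside about 20 mm up) and no bystander disturbed. The first grip closed on air because the fingertips sit about 30 mm farther back than `tcp_to_tips` says, so I gripped 30 mm lower.

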